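Pack the last sample jar, shut the carrier and hold it up level by its handle

ROBOT

A 6-joint arm with a two-finger parallel gripper is mounted at the origin on the work surface. World frame = base frame: x ahead of the robot, y to its left, z up, the work surface at z = 0. Lengths are in m, angles in rad, forces in N, time in s.
With the tool pointing down it reaches from about 0.25 to 0.725 m from the base axis. Payload 4 kg.
Tool frame: the origin (TCP) lies between the finger pads; the fingertips stand 17 mm ahead of it and the grasp point (between the pads) lies 2 mm behind it; z points along the fingers, y is the direction in which the jaws open and shut (so a half turn about z gives the same grasp; the last joint's range is limited). The gripper opens to 85 mm and grips with 20 to 120 N. Pads are 22 mm wide; open, the fingers measure 114 mm over their backs; the gripper's body (76 mm by 85 mm) begins 54 mm behind the grasp point. The pads swing forward as they close: fully open they stand 13 mm farther back than shut.
Start: joints at [-1.26, 0.241, 0.005, 1.335, 0, 1.571], TCP at [0.153, -0.476, 0.248] pointing down, gripper open.
Joint ranges: [-2.72, 2.72], [-1.05, 1.87], [-1.09, 1.28], [-1.99, 2.15], [-1.42, 1.44], [-3.14, 3.14]. Speed limits (rad/s): [2.79, 2.79, 3.14, 3.14, 3.14, 3.14].

INTERFACE

Orientations are given as a unit quaternion [x, y, z, w].
In Python, from workcell import readout, viewer, order gives the robot as it stands. The module is installed in compiled form; this text tells all that it offers.
- The arm moves only by the shell command python3 -m crank 'ROWS'. ROWS is text: rows parted by semicolons, each of 7 numbers parted by spaces: the shift along the tool's x, y, z in m, then the turn, a rotation vector about the tool's x, y, z in rad, then the gripper's target within -1 to 1 (shut at 1, half-way at 0, fully open at -1). A call has 1 to 20 rows; each row shifts and turns the pose as measured when the row begins, along the tool's axes as they then stand; what a row does not reach is not made up. A row lasts 1/12 s, in which the tool goes at most 41.7 mm and 7.16 degrees, less where a joint would pass 70% of its speed; a pose out of reach is approached as far as the arm can. A call with a gripper value outside its range is refused whole. The fingers move at their own pace and stop on an object; the grip force is fixed at half the most. Time passes only in rows, so rows that do not move let the fingers close. It gives the time, the measured TCP pose, the force and the opening at its end, in the units of the state.
- readout.get_obs(): the state, without advancing time (a new reading comes with each control period).
- viewer.camera(name): name is "scene" or "top"; returns the picture (384x512x3 uint8, red, green, blue); there is no depth.
- viewer.calibration(name): a dict with "fx", "fy", "cx", "cy" (pixels), "eye" and "rotation" of the camera in the world. Camera axes: x right, y down, z forward; pixel columns grow to the right and rows downward; lengths in m; the calibration is good to about 2 mm. A picture is of the moment at which its call begins. calibration takes no time and is no camera call.
- order.job_done(): hands the job in, once; it reports no verdict.
The state is a dict: "clock": time; "joint_pos": joint angles; "joint_vel": joint speeds; "tau": joint torques, N m; "eef_pos": TCP position; "tool_rot": TCP orientation; "ft_force": force on the tool from outside, world axes, zero at the start; "ft_torque": the same for the moment, N m; "grip_width": finger opening in m.
Only numpy, scipy, OpenCV 4.12 (cv2) and the standard library are available. Lean on these libraries where they do the work, as an engineer would, in place of code of your own. Each camera call takes 0.05 s, during which the arm holds its last target. There are 200 camera calls.

TASK

The sample carrier on the bench is being packed for collection: stand the sample jar from the bench (the one that matches the two already packed) in the carrier's empty middle well without dropping it, then shut the lid fully. Then swing the carrying handle up and lift the carrier by it, keeping it level, until its underside is about ten centimetres above the bench, and leave the other things on the bench undisturbed. Finish while still holding it there by the handle, steady and level in the air, ready for a colleague to take: do not put it down or let go.

Things in the scene. Friction and masses are not known exactly. Their poses are not given: they have to be found in the camera images.
- jar_center (a point): Centre (half-way up) of the sample jar to be packed: a straight round glass jar with a white screw cap, 54 mm diameter all the way up, 95 mm tall, upright on the bench, about 0.1 kg. Its z axis points up.
- carrier: Grey box, open on top, loose, 240 mm long (its x), 160 mm wide (its y), 115 mm high without lid; walls and floor 10 mm. Origin: centre of its underside, z up. All packed it weighs under 1 kg. Inside, a foam block (top 45 mm above the underside) has three round wells 60 mm wide down to the floor at x = -72, 0, +72 mm; the outer two hold jars, whose caps end 105 mm above the underside.
- well_mid (a point): Where the centre (half-way up) of the jar is when it stands in the empty middle well: on the carrier's centre line, 57.5 mm above its underside. Axes as the carrier's.
- lid (a joint): Angle of the white lid in rad: 0 shut, grows as it opens, 1.6 to 1.9 at the start, stop at 1.95. A slab 244 x 160 x 28 mm hinged along the carrier's +y rim; shut, its top is 143 mm above the carrier's underside. Its stiff hinge (0.09 N m) keeps it where it is left: it must be pushed all the way down. Shut, it lies under the raised handle, so it must be shut while the handle is down.
- lid_hinge (a point): Middle of the lid's hinge line, which runs along the carrier's x axis at its +y rim (carrier y = +80 mm, 115 mm above the underside).
- lid_edge (a point): Middle of the lid's free edge, on its outer (top) face, 160 mm from the hinge; moves with the lid. A lip 50 mm wide sticks out 11 mm farther there. With the lid shut it is at carrier y = -80 mm.
- handle (a joint): Angle of the carrying handle in rad: 0 upright over the lid, positive leaning to the carrier's -y side, where it lies at the start (1.05, resting on its stop). It turns easily (friction 0.02 N m) and stays up by itself only when within about 0.25 rad of upright. It turns about an axis along the carrier's x, 105 mm above the underside.
- handle_pivot (a point): Middle of the handle's turning axis: on the carrier's centre line, 105 mm above the underside.
- handle_grip (a point): Centre of the handle's grip: a round bar along the carrier's x, 18 mm thick, 100 mm long, 140 mm from the turning axis; the arms are at carrier x = +-128 mm. Lying down, the bar is 121 mm out from the centre line (41 mm from the side wall), 175 mm above the carrier's underside; upright, 245 mm above it and 102 mm over the lid. Moves with the handle.
- packed_jar_a_center (a point): Centre of the packed jar in the carrier's -x well (54 mm diameter, 95 mm tall).
- packed_jar_b_center (a point): Centre of the packed jar in the carrier's +x well (54 mm diameter, 95 mm tall).
- jar: The same sample jar to be packed (see jar_center), its origin at the centre of its underside.
- small_jar: Bystander: small glass jar with a white cap, 35 mm diameter, 55 mm tall. Origin at the centre of its underside.
- reagent_bottle: Bystander: brown glass bottle with a neck and a black cap, 62 mm diameter, 165 mm tall. Origin at the centre of its underside.
- beaker: Bystander: open glass beaker, 68 mm diameter, 90 mm tall. Origin at the centre of its underside.
- flask: Bystander: conical glass flask, 84 mm diameter, 122 mm tall. Origin at the centre of its underside.
- wash_bottle: Bystander: white wash bottle with a bent spout, 68 mm diameter, 190 mm tall. Origin at the centre of its underside.
- sieve: Bystander: small brass sieve, 75 mm diameter, 40 mm tall. Origin at the centre of its underside.
- scoop: Bystander: spatula with a wooden handle, 200 mm long, lying on the bench.
- table: The bench, its black top at height 0.

How it is judged:
By the outcome, as a careful person would: the job done as asked, in the order asked, and still so for the second after the job is handed in, while the arm keeps its last pose, push and grip.
It also fails if it takes over 69 s, if anything falls off the work surface, if the arm or the gripper's body presses on something with over 40 N, if the wrist force passes 120 N, or if a joint passes its speed limit or range.

## Working session

There is one attempt and no reset: what is moved stays moved. The work goes in short steps, Python scripts to look and compute and a shell command to move; the robot and the scene stay as the last step left them, time stands still between calls to the robot, and variables do not carry over. Pictures are saved under pics/ and viewed, about 8 in all and at most 12, crops included, and the job is handed in when it is done.

```bash
mkdir -p pics; python3 - <<'E'
from workcell import readout, viewer
import cv2, numpy as np
for n in("scene","top"):
    im=viewer.camera(n); cv2.imwrite(f"pics/{n}0.png",cv2.resize(im[:,:,::-1],(800,600),interpolation=cv2.INTER_CUBIC))
    c=viewer.calibration(n); print(n,c)
o=readout.get_obs();print({k:np.round(v,3) for k,v in o.items()})
E
```

```text
scene {'fx': 391.1023528254964, 'fy': 391.1023528254964, 'cx': 256.5403118947747, 'cy': 193.26398458799014, 'eye': array([1.19052222, 0.49594744, 1.24951971]), 'rotation': array([ 0.4161944 ,  0.85725589, -0.27338633, -0.13097511])}
top {'fx': 414.6436548473765, 'fy': 414.6436548473765, 'cx': 263.1764257866294, 'cy': 189.8811843121219, 'eye': array([0.28879623, 0.00476793, 1.58031282]), 'rotation': array([-0.70162472,  0.7056284 , -0.06651464,  0.07339703])}
{'clock': np.float64(0.1), 'joint_pos': array([-1.26 ,  0.241,  0.004,  1.335, -0.   ,  1.571]), 'joint_vel': array([ 0.001, -0.002,  0.001, -0.002, -0.   , -0.001]), 'tau': array([ 0.0000e+00, -3.7314e+01,  2.5301e+01,  1.1000e-02,  0.0000e+00,
        0.0000e+00]), 'eef_pos': array([ 0.153, -0.476,  0.248]), 'tool_rot': array([ 0.988,  0.155, -0.   , -0.001]), 'ft_force': array([0.168, 0.557, 0.551]), 'ft_torque': array([ 0.038, -0.003, -0.014]), 'grip_width': np.float64(0.085)}
```

View pics/scene0.png

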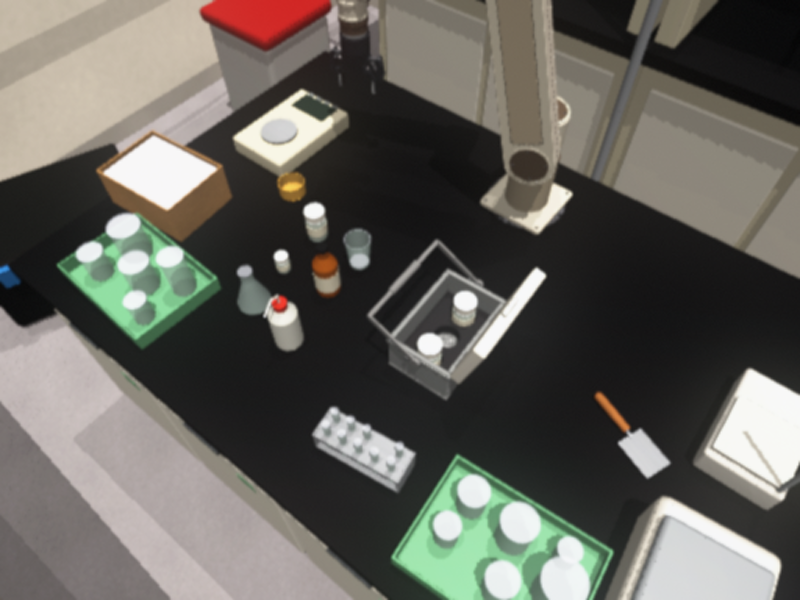

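View pics/top0.png

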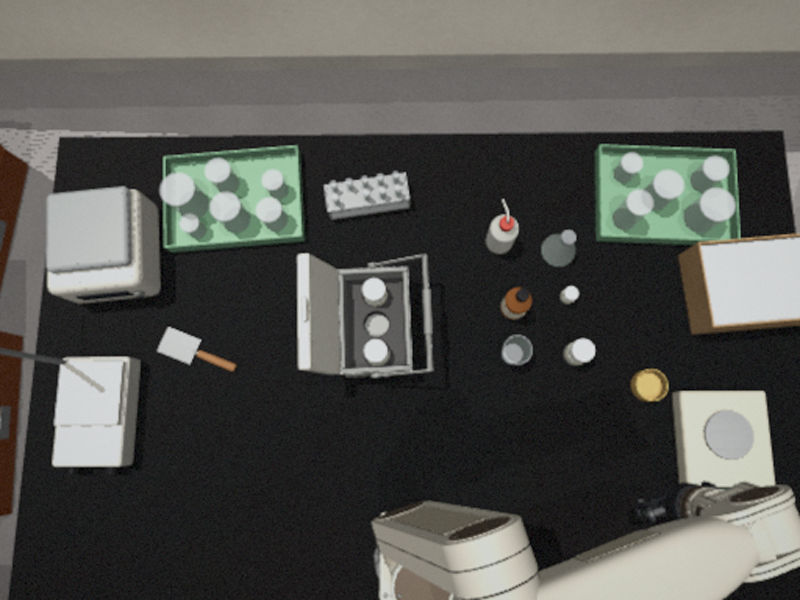

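The top view shows +x up and +y left. The carrier is at (375,322) with its lid on the +y side and its handle on the −y side. The only jar matching the packed ones by size is at (580,351), with the small jar at (570,295). Next I'll enlarge crops for the measurements.

```bash
cat >h.py <<'E'
import numpy as np, cv2
from scipy.spatial.transform import Rotation as R
from workcell import readout, viewer
def ray(n,u,v,z):
    c=viewer.calibration(n); d=R.from_quat(c['rotation']).apply([(u-c['cx'])/c['fx'],(v-c['cy'])/c['fy'],1]); e=c['eye']
    return e+d*(z-e[2])/d[2]
def pix(n,p):
    c=viewer.calibration(n); q=R.from_quat(c['rotation']).inv().apply(np.asarray(p)-c['eye'])
    return np.array([c['fx']*q[...,0]/q[...,2]+c['cx'],c['fy']*q[...,1]/q[...,2]+c['cy']]).T
def crop(im,u,v,w,h,s): return cv2.resize(im[v:v+h,u:u+w,::-1],None,fx=s,fy=s,interpolation=cv2.INTER_CUBIC)
def st():
    o=readout.get_obs(); print(round(float(o['clock']),2),o['eef_pos'].round(4),'R',R.from_quat(o['tool_rot']).as_matrix().round(3).tolist(),o['ft_force'].round(1),round(float(o['grip_width']),4))
E
python3 - <<'E'
from h import *
print(ray('top',0,0,0),'check rot')
a=crop(viewer.camera('top'),185,155,200,100,4)
cv2.imwrite('pics/c1.png',a)
E
```

```text
[1.4490988  1.15061909 0.        ] check rot
```

View pics/c1.png

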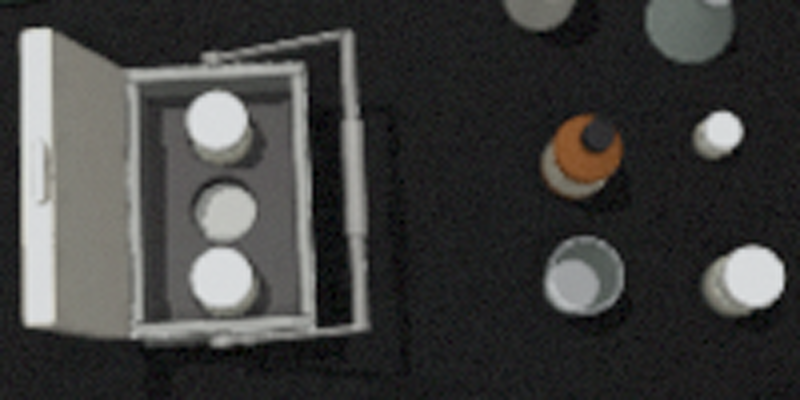

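The crop shows the packed caps at (222,278) and (217,119), the target jar's cap at (754,275), and the grip bar running from (353,120) to (356,233).

```bash
python3 - <<'E'
from h import *
f=lambda x,y,z: ray('top',185+(x+.5)/4-.5,155+(y+.5)/4-.5,z)
a=f(222,278,.105);b=f(217,119,.105);j=f(754,275,.095)
d=b-a;yaw=np.arctan2(d[1],d[0]);print('a',a,'b',b,'len',np.linalg.norm(d),'mid',(a+b)/2,'yaw',yaw)
print('jar',j,'bar',f(353,120,.175),f(356,233,.175),'beaker',f(585,275,.09),'small',f(719,134,.055),'bottle',f(597,134,.165))
m=(a+b)/2;m[2]=0;Rc=R.from_rotvec([0,0,yaw])
t=lambda p:m+Rc.apply(p)
for n in ('top',):
  for nm,p in dict(rimA=[-120,-80,115],rimB=[120,-80,115],hA=[-120,80,115],hB=[120,80,115],gA=[-50,-121,175],gB=[50,-121,175]).items():
    u=pix(n,t(np.array(p)/1000));print(nm,((u-[185,155])*4+1.5).round(0))
  for th in (1.6,1.7,1.8,1.9):
    # outer free edge ends
    e=[[x,80-160*np.cos(th)+28*np.sin(th),115+160*np.sin(th)+28*np.cos(th)] for x in (-122,122)]
    i=[[x,80-160*np.cos(th),115+160*np.sin(th)] for x in (-122,122)]
    print(th,[((pix(n,t(np.array(q)/1000))-[185,155])*4+1.5).round(0) for q in e+i])
st()
E
```

```text
a [0.46091979 0.10142673 0.105     ] b [0.60617214 0.10689294 0.105     ] len 0.14535516815950833 mid [0.53354597 0.10415983 0.105     ] yaw 0.03761478578689416
jar [ 0.46198707 -0.37509477  0.095     ] bar [ 0.58941747 -0.01584535  0.175     ] [ 0.49066444 -0.01749251  0.175     ] beaker [ 0.46346268 -0.22461524  0.09      ] small [ 0.59932952 -0.36015521  0.055     ] bottle [ 0.57765186 -0.22801377  0.165     ]
rimA [314. 326.]
rimB [302.  62.]
hA [132. 334.]
hB [127.  70.]
gA [357. 236.]
gB [352. 122.]
1.6 [array([ 67., 322.]), array([63., 22.]), array([102., 320.]), array([97., 21.])]
1.7 [array([ 48., 323.]), array([45., 25.]), array([ 82., 321.]), array([78., 22.])]
1.8 [array([ 30., 324.]), array([27., 27.]), array([ 63., 322.]), array([59., 24.])]
1.9 [array([ 13., 326.]), array([11., 30.]), array([ 45., 324.]), array([42., 26.])]
0.15 [ 0.1528 -0.4756  0.2476] R [[0.952, 0.306, -0.001], [0.306, -0.952, 0.002], [-0.0, -0.002, -1.0]] [ 0.2  0.3 -0.3] 0.0857
```

```bash
python3 -m crank '0 0 0 0 0 0.0913 -1;0 0 0 0 0 0.0913 -1;0 0 0 0 0 0.0913 -1;0.038 -0.011 0 0 0 0 -1;0.039 -0.011 0 0 0 0 -1;0.039 -0.011 0 0 0 0 -1;0.039 -0.011 0 0 0 0 -1;0.039 -0.011 0 0 0 0 -1;0.039 -0.011 0 0 0 0 -1;0.039 -0.011 0 0 0 0 -1;0.039 -0.011 0 0 0 0 -1;0 0 0 0 0 0 -1'; python3 -c "
from h import *;st()"
```

```text
clock: 1.15
eef_pos: [0.4697, -0.3787, 0.2411]
tool_rot: [1.0, 0.005, -0.003, -0.004]
ft_force: [-0.4, -0.7, -0.4]
grip_width: 0.0853
1.15 [ 0.4697 -0.3787  0.2411] R [[1.0, 0.009, -0.006], [0.009, -1.0, 0.008], [-0.005, -0.008, -1.0]] [-0.4 -0.7 -0.4] 0.0853
```

```bash
cat >>h.py <<'E'
C=np.array([.5335,.104,0]);YAW=.0376
def car(x,y,z): return C+R.from_rotvec([0,0,YAW]).apply([x,y,z])
def to(p,yaw=YAW,tilt=0):
    "delta to p in tool axes + rotvec to pointing down, jaws along carrier y"
    o=readout.get_obs(); r=R.from_quat(o['tool_rot']); d=R.from_euler('z',yaw)*R.from_rotvec([np.pi,0,0])*R.from_rotvec([tilt,0,0])
    print('shift',r.inv().apply(np.asarray(p)-o['eef_pos']).round(4),'turn',(r.inv()*d).as_rotvec().round(4))
E
python3 - <<'E'
from h import *
st();to([.462,-.375,.15])
im=viewer.camera('scene')
g=crop(im,140,110,180,140,4)
def ring(c,r,col):
    a=np.linspace(0,6.3,40);P=np.c_[c[0]+r*np.cos(a),c[1]+r*np.sin(a),0*a+c[2]]
    cv2.polylines(g,[np.round((pix('scene',P)-[140,110])*4+1.5).astype(np.int32)],False,col,1)
ring([.462,-.375,.095],.027,(0,0,255));ring([.462,-.375,0],.027,(0,255,0))
for x in(-.072,.072):ring(car(x,0,.105),.027,(0,0,255))
P=np.array([car(*p) for p in [(-.12,-.08,.115),(.12,-.08,.115),(.12,.08,.115),(-.12,.08,.115),(-.05,-.121,.175),(.05,-.121,.175)]])
for u in pix('scene',P): cv2.circle(g,tuple(int(v) for v in (u-[140,110])*4+1.5),3,(255,0,255),1)
cv2.imwrite('pics/s1.png',g)
E
```

```text
1.15 [ 0.4697 -0.3787  0.2411] R [[1.0, 0.009, -0.006], [0.009, -1.0, 0.008], [-0.005, -0.008, -1.0]] [-0.4 -0.7 -0.4] 0.0853
shift [-0.0071 -0.003   0.0911] turn [-0.0081  0.0053 -0.0282]
```

View pics/s1.png

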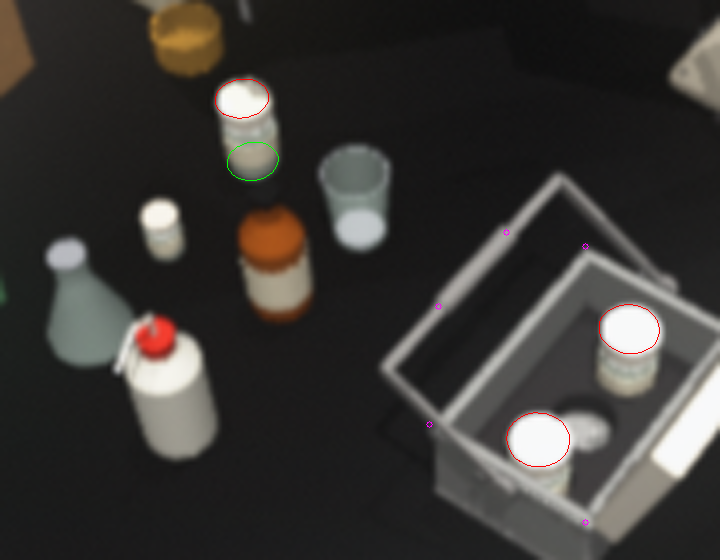

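```bash
python3 -m crank '-0.0036 -0.0015 0.022 -0.004 0.0026 -0.014 -1;-0.0036 -0.0015 0.022 -0.004 0.0026 -0.014 -1;0 0 0.022 0 0 0 -1;0 0 0.022 0 0 0 -1;0 0 0 0 0 0 -1' ; python3 -c "
from h import *;st();to([.462,-.375,.073])"
```

```text
clock: 1.62
eef_pos: [0.4572, -0.3768, 0.1501]
tool_rot: [1.0, 0.019, -0.002, 0.001]
ft_force: [-0.0, 0.8, 0.2]
grip_width: 0.0853
1.62 [ 0.4572 -0.3768  0.1501] R [[0.999, 0.039, -0.004], [0.039, -0.999, -0.002], [-0.004, 0.002, -1.0]] [-0.   0.8  0.2] 0.0853
shift [ 0.0052 -0.0018  0.0771] turn [0.0021 0.004  0.0011]
```

```bash
python3 -m crank '0.0045 -0.0018 0.01 0.002 0.004 0 -1;0 0 0.022 0 0 0 -1;0 0 0.022 0 0 0 -1;0 0 0.018 0 0 0 -1;0 0 0.002 0 0 0 -1;0 0 0 0 0 0 -1' ; python3 -c "
from h import *;st();to([.462,-.375,.073])"
```

```text
clock: 2.12
eef_pos: [0.4614, -0.3787, 0.078]
tool_rot: [1.0, 0.017, 0.003, 0.002]
ft_force: [1.1, -0.1, 0.7]
grip_width: 0.0856
2.12 [ 0.4614 -0.3787  0.078 ] R [[0.999, 0.033, 0.006], [0.033, -0.999, -0.004], [0.006, 0.004, -1.0]] [ 1.1 -0.1  0.7] 0.0856
shift [ 0.0007 -0.0037  0.005 ] turn [ 0.0042 -0.0056 -0.0045]
```

```bash
python3 -m crank '0.001 -0.0035 0.004 0.004 -0.005 0 -1;0 0 0 0 0 0 0;0 0 0 0 0 0 0.5;0 0 0 0 0 0 1;0 0 0 0 0 0 1;0 0 0 0 0 0 1;0 0 0 0 0 0 1;0 0 0 0 0 0 1;0 0 0 0 0 0 1' ; python3 -c "
from h import *;st()"
```

```text
clock: 2.87
eef_pos: [0.4653, -0.3774, 0.0805]
tool_rot: [1.0, 0.016, 0.004, 0.003]
ft_force: [-0.6, 0.3, -1.6]
grip_width: 0.053
2.87 [ 0.4653 -0.3774  0.0805] R [[0.999, 0.033, 0.008], [0.033, -0.999, -0.006], [0.008, 0.006, -1.0]] [-0.6  0.3 -1.6] 0.053
```

```bash
python3 -m crank '0 0 -0.015 0 0 0 1;0 0 -0.03 0 0 0 1;0 0 -0.035 0 0 0 1;0 0 -0.035 0 0 0 1;0 0 -0.035 0 0 0 1;0 0 -0.035 0 0 0 1;0 0 -0.035 0 0 0 1;0 0 -0.02 0 0 0 1;0 0 0 0 0 0 1' ; python3 -c "
from h import *;st();to(car(0,0,.33))"
```

```text
clock: 3.62
eef_pos: [0.4605, -0.374, 0.3256]
tool_rot: [1.0, 0.016, -0.001, -0.001]
ft_force: [1.6, 0.5, -1.0]
grip_width: 0.053
3.62 [ 0.4605 -0.374   0.3256] R [[0.999, 0.032, -0.003], [0.032, -0.999, 0.003], [-0.003, -0.003, -1.0]] [ 1.6  0.5 -1. ] 0.053
shift [ 0.0884 -0.4754 -0.0033] turn [-0.0028  0.0029 -0.0053]
```

```bash
python3 -m crank '0.003 -0.015 -0.003 0 0 0 1;0.006 -0.033 -0.003 0 0 0 1;0.007 -0.037 0 0 0 0 1;0.007 -0.037 0 0 0 0 1;0.007 -0.037 0 0 0 0 1;0.007 -0.037 0 0 0 0 1;0.007 -0.037 0 0 0 0 1;0.007 -0.037 0 0 0 0 1;0.007 -0.037 0 0 0 0 1;0.007 -0.037 0 0 0 0 1;0.007 -0.037 0 0 0 0 1;0.007 -0.037 0 0 0 0 1;0.007 -0.037 0 0 0 0 1;0.003 -0.016 0 0 0 0 1;0 0 0 0 0 0 1;0 0 0 0 0 0 1' ; python3 - <<'E'
from h import *
st();to(car(0,0,.33))
E
```

```text
clock: 4.95
eef_pos: [0.5256, 0.0774, 0.3062]
tool_rot: [0.998, 0.058, -0.023, -0.026]
ft_force: [-0.1, 0.4, -1.1]
grip_width: 0.0528
4.95 [0.5256 0.0774 0.3062] R [[0.992, 0.114, -0.05], [0.116, -0.992, 0.049], [-0.044, -0.055, -0.998]] [-0.1  0.4 -1.1] 0.0528
shift [ 0.0099 -0.0268 -0.0229] turn [-0.053   0.046   0.0778]
```

```bash
python3 -m crank '0.002 -0.009 -0.008 -0.018 0.015 0.026 1;0.003 -0.009 -0.008 -0.018 0.015 0.026 1;0.003 -0.009 -0.006 -0.018 0.015 0.026 1;0 0 0 0 0 0 1;0 0 0 0 0 0 1' ; python3 - <<'E'
from h import *
st();to(car(0,0,.28))
E
```

```text
clock: 5.37
eef_pos: [0.5355, 0.0563, 0.3312]
tool_rot: [0.999, 0.045, -0.0, -0.014]
ft_force: [0.7, -0.2, -0.8]
grip_width: 0.0524
5.37 [0.5355 0.0563 0.3312] R [[0.996, 0.09, -0.002], [0.09, -0.996, 0.028], [0.001, -0.028, -1.0]] [ 0.7 -0.2 -0.8] 0.0524
shift [ 0.0022 -0.0462  0.0525] turn [-0.028  -0.      0.0523]
```

```bash
python3 - <<'E'
from h import *
o=readout.get_obs();print(o['joint_pos'].round(3),o['joint_vel'].round(3),o['tau'].round(1),o['ft_torque'])
im=viewer.camera('scene');st()
cv2.imwrite('pics/s2.png',crop(im,180,40,200,150,4))
E
```

```text
[0.09  0.302 0.3   1.568 0.028 3.142] [-0.027 -0.026  0.022  0.001 -0.011  0.   ] [  0.1 -41.8  26.7  -0.    0.1   0. ] [-0.01417675  0.0566643   0.00245232]
5.42 [0.5356 0.0563 0.3315] R [[0.996, 0.09, -0.001], [0.09, -0.996, 0.028], [0.001, -0.028, -1.0]] [ 0.5 -0.4 -0.6] 0.0528
```

View pics/s2.png

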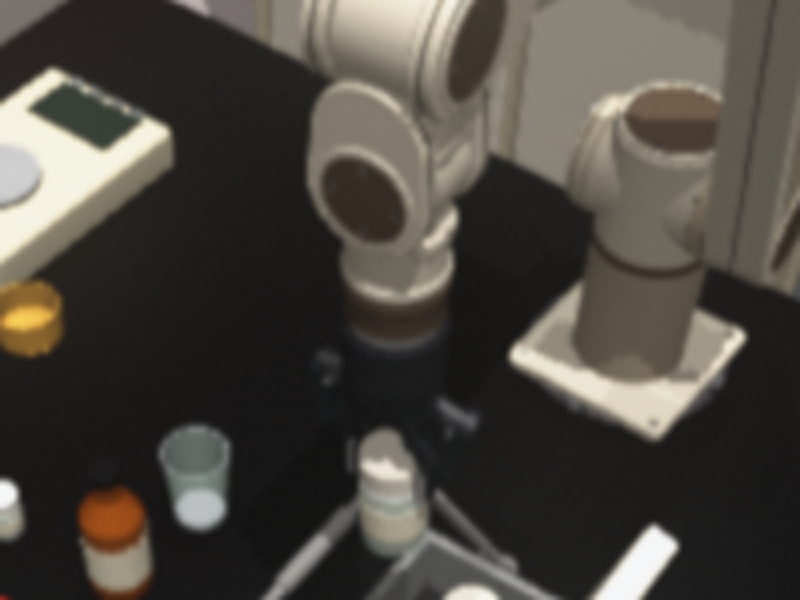

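The wrist's last joint hit its range limit (3.142). I'll use the equivalent half-turned grasp and rotate back by about 180° while high.

```bash
sed -i 's/R.from_euler(.z.,yaw)/R.from_euler("z",yaw+np.pi)/' h.py
T='0 0 0 0 0 -0.118 1'; python3 -m crank '0 0 0 0 0 -0.118 1;0 0 0 0 0 -0.118 1;0 0 0 0 0 -0.118 1;0 0 0 0 0 -0.118 1;0 0 0 0 0 -0.118 1;0 0 0 0 0 -0.118 1;0 0 0 0 0 -0.118 1;0 0 0 0 0 -0.118 1;0 0 0 0 0 -0.118 1;0 0 0 0 0 -0.118 1;0 0 0 0 0 -0.118 1;0 0 0 0 0 -0.118 1;0 0 0 0 0 -0.118 1;0 0 0 0 0 -0.118 1;0 0 0 0 0 -0.118 1;0 0 0 0 0 -0.118 1;0 0 0 0 0 -0.118 1;0 0 0 0 0 -0.118 1;0 0 0 0 0 -0.118 1;0 0 0 0 0 -0.118 1' ; python3 - <<'E'
from h import *
st();to(car(0,0,.33))
E
```

```text
clock: 7.08
eef_pos: [0.534, 0.0499, 0.3319]
tool_rot: [0.289, 0.957, 0.014, -0.005]
ft_force: [-0.7, 0.3, -1.2]
grip_width: 0.0527
7.08 [0.534  0.0499 0.3319] R [[-0.832, 0.554, -0.001], [0.554, 0.832, 0.029], [0.017, 0.023, -1.0]] [-0.7  0.3 -1.2] 0.0527
shift [0.0303 0.0446 0.0035] turn [ 0.0277 -0.0092 -0.6248]
```

```bash
python3 -m crank '0 0 0 0.005 -0.002 -0.104 1;0 0 0 0.005 -0.002 -0.104 1;0 0 0 0.005 -0.002 -0.104 1;0 0 0 0.005 -0.002 -0.104 1;0 0 0 0 0 -0.104 1;0 0 0 0 0 -0.1 1;0 0.018 0 0 0 0 1;0 0.018 0 0 0 0 1;0 0.018 0 0 0 0 1;0 0 0 0 0 0 1;0 0 0 0 0 0 1' ; python3 - <<'E'
from h import *
st();to(car(0,0,.22))
E
```

```text
clock: 8.0
eef_pos: [0.5298, 0.1018, 0.3318]
tool_rot: [-0.031, 1.0, 0.003, -0.001]
ft_force: [0.2, -0.2, -1.8]
grip_width: 0.0527
8.0 [0.5298 0.1018 0.3318] R [[-0.998, -0.061, -0.003], [-0.061, 0.998, 0.006], [0.002, 0.006, -1.0]] [ 0.2 -0.2 -1.8] 0.0527
shift [-0.0041  0.0012  0.1118] turn [ 0.0064 -0.0022  0.0235]
```

```bash
python3 -m crank '-0.002 0 0.02 0.003 -0.001 0.012 1;-0.002 0.001 0.022 0.003 -0.001 0.012 1;0 0 0.022 0 0 0 1;0 0 0.022 0 0 0 1;0 0 0.022 0 0 0 1;0 0 0.018 0 0 0 1;0 0 0 0 0 0 1;0 0 0 0 0 0 1' ; python3 - <<'E'
from h import *
st();to(car(0,0,.2))
im=viewer.camera('scene');o=readout.get_obs()
U,V,S=220,110,8
U,V=225,135
g=crop(im,U,V,100,75,S)
def ring(c,r,col):
    a=np.linspace(0,6.3,40);P=np.c_[c[0]+r*np.cos(a),c[1]+r*np.sin(a),0*a+c[2]]
    cv2.polylines(g,[np.round((pix('scene',P)-[U,V])*S+3.5).astype(np.int32)],False,col,1)
for x in(-.072,.072):ring(car(x,0,.105),.027,(0,0,255))
p=o['eef_pos']
ring(p-[0,0,.0795],.027,(0,255,0));ring(p+[0,0,.0155],.027,(0,255,0)); ring(car(0,0,.045),.03,(255,255,0))
cv2.imwrite('pics/s3.png',g)
E
```

```text
clock: 8.67
eef_pos: [0.5353, 0.0978, 0.2032]
tool_rot: [-0.015, 1.0, -0.0, 0.003]
ft_force: [1.4, -0.7, -1.0]
grip_width: 0.0531
8.67 [0.5353 0.0978 0.2032] R [[-1.0, -0.03, 0.005], [-0.03, 1.0, -0.001], [-0.005, -0.001, -1.0]] [ 1.4 -0.7 -1. ] 0.0531
shift [0.0017 0.0062 0.0032] turn [-0.001   0.0054 -0.008 ]
```

View pics/s3.png

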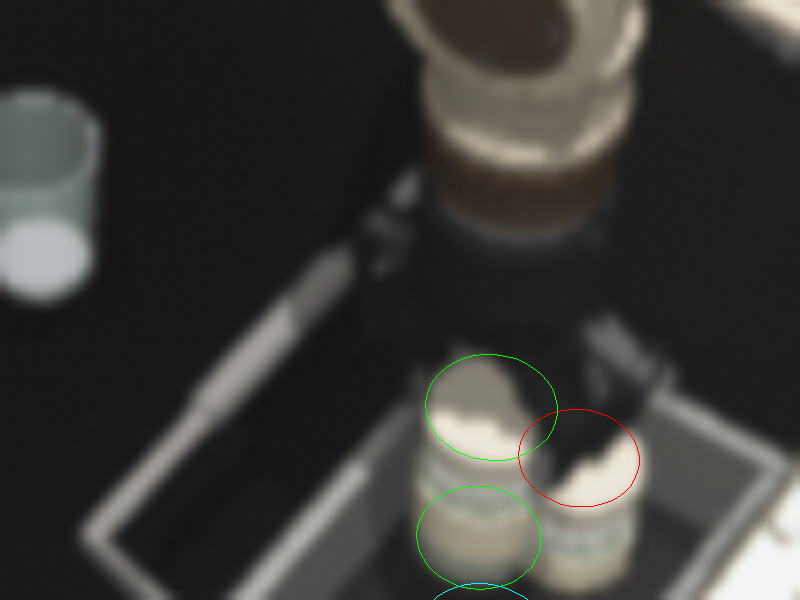

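The held jar's outline agrees with the TCP to about 1 mm: base ring at (479,537), jar edges at 418 and 540. The packed cap ring at (579,458) also fits. I'll correct the position and lower.

```bash
python3 -m crank '0.0015 0.006 0 -0.001 0.005 -0.008 1;0 0 0 0 0 0 1;0 0 0 0 0 0 1' ; python3 - <<'E'
from h import *
st();to(car(0,0,.16))
E
```

```text
clock: 8.97
eef_pos: [0.5354, 0.1039, 0.2069]
tool_rot: [-0.019, 1.0, 0.0, 0.003]
ft_force: [0.5, 0.6, -1.7]
grip_width: 0.0528
8.97 [0.5354 0.1039 0.2069] R [[-0.999, -0.037, 0.005], [-0.037, 0.999, 0.001], [-0.005, 0.001, -1.0]] [ 0.5  0.6 -1.7] 0.0528
shift [0.0022 0.0001 0.0469] turn [ 0.0009  0.0053 -0.0005]
```

```bash
python3 -m crank '0.002 0 0.012 0 0.005 0 1;0 0 0.018 0 0 0 1;0 0 0.018 0 0 0 1;0 0 0.011 0 0 0 1;0 0 0 0 0 0 1' ; python3 - <<'E'
from h import *
st();to(car(0,0,.11))
E
```

```text
clock: 9.38
eef_pos: [0.5368, 0.1052, 0.1489]
tool_rot: [-0.019, 1.0, 0.001, 0.005]
ft_force: [-0.4, -0.4, -0.9]
grip_width: 0.0529
9.38 [0.5368 0.1052 0.1489] R [[-0.999, -0.038, 0.011], [-0.038, 0.999, 0.003], [-0.011, 0.003, -1.0]] [-0.4 -0.4 -0.9] 0.0529
shift [ 0.0038 -0.0012  0.0388] turn [0.0026 0.011  0.0008]
```

```bash
python3 -m crank '0.0038 -0.001 0 0.002 0.011 0 1;0 0 0 0 0 0 1' ; python3 - <<'E'
from h import *
st();to(car(0,0,.11))
E
```

```text
clock: 9.55
eef_pos: [0.5321, 0.104, 0.1484]
tool_rot: [-0.019, 1.0, 0.0, -0.001]
ft_force: [-0.8, 0.3, -1.1]
grip_width: 0.0529
9.55 [0.5321 0.104  0.1484] R [[-0.999, -0.039, -0.003], [-0.039, 0.999, 0.0], [0.003, 0.0, -1.0]] [-0.8  0.3 -1.1] 0.0529
shift [-0.0015 -0.0001  0.0384] turn [ 0.0002 -0.0025  0.0012]
```

```bash
python3 -m crank '-0.001 0 0.012 0 -0.001 0 1;0 0 0.012 0 0 0 1;0 0 0.003 0 0 0 1;0 0 0 0 0 0 1' ; python3 - <<'E'
from h import *
st();to(car(0,0,.09))
E
```

```text
clock: 9.88
eef_pos: [0.5358, 0.1046, 0.1247]
tool_rot: [-0.019, 1.0, 0.001, 0.003]
ft_force: [-0.5, 0.3, -0.6]
grip_width: 0.0526
9.88 [0.5358 0.1046 0.1247] R [[-0.999, -0.039, 0.005], [-0.039, 0.999, 0.001], [-0.006, 0.001, -1.0]] [-0.5  0.3 -0.6] 0.0526
shift [ 0.0025 -0.0006  0.0347] turn [0.0012 0.0055 0.0013]
```

```bash
python3 -m crank '0.0025 -0.0005 0 0 0.006 0 1;0 0 0 0 0 0 1;0.001 0 0.01 0 0.002 0 1;0.001 0 0.01 0 0.002 0 1;0 0 0 0 0.001 0 1;0 0 0 0 0 0 1' ; python3 - <<'E'
from h import *
st();to(car(0,0,.088))
E
```

```text
clock: 10.38
eef_pos: [0.5385, 0.1052, 0.129]
tool_rot: [-0.019, 1.0, 0.002, 0.012]
ft_force: [-0.3, -0.4, -0.9]
grip_width: 0.0524
10.38 [0.5385 0.1052 0.129 ] R [[-0.999, -0.038, 0.023], [-0.038, 0.999, 0.005], [-0.023, 0.004, -1.0]] [-0.3 -0.4 -0.9] 0.0524
shift [ 0.006  -0.0011  0.0409] turn [0.0041 0.0231 0.0004]
```

```bash
python3 - <<'E'
from h import *
o=readout.get_obs();print(o['joint_pos'].round(3),o['joint_vel'].round(3),o['tau'].round(1),o['ft_torque'].round(2))
im=viewer.camera('scene');t=viewer.camera('top')
st()
g=np.hstack([crop(im,225,120,100,130,4),crop(t,190,130,100,130,4)])
cv2.imwrite('pics/s4.png',g)
E
```

```text
[ 1.930e-01  3.980e-01 -9.600e-02  1.053e+00  1.000e-03  1.550e-01] [ 0.001 -0.039  0.006  0.016 -0.004  0.003] [ -0.  -43.3  23.3   0.2  -0.    0. ] [-0.02  0.01  0.05]
10.48 [0.5379 0.1051 0.1271] R [[-0.999, -0.038, 0.02], [-0.038, 0.999, 0.005], [-0.02, 0.004, -1.0]] [ 0.6  0.6 -1.5] 0.0528
```

View pics/s4.png

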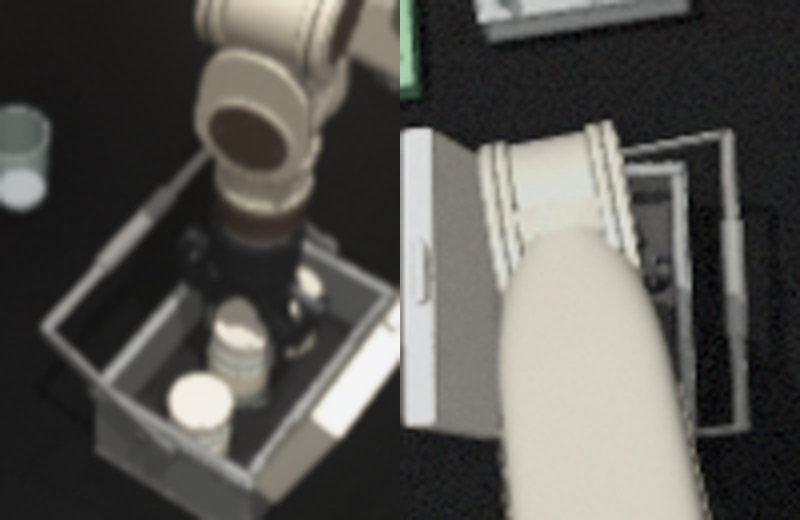

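No obstruction is visible: the jar hangs over the well at (240,370) and the forces are near zero. I'll take smaller steps, each with feedback.

```bash
cat >s.py <<'E'
from h import *
import sys
st();to(car(0,0,float(sys.argv[1])))
E
python3 -m crank '0.005 -0.001 0.005 0.004 0.02 0 1' ; python3 s.py .088; python3 -m crank '0 0 0 0 0 0 1'; python3 s.py .088;python3 -m crank '0 0 0.01 0 0 0 1'; python3 s.py .088
```

```text
clock: 10.57
eef_pos: [0.5334, 0.104, 0.1224]
tool_rot: [-0.019, 1.0, 0.0, 0.001]
ft_force: [0.1, 0.9, -1.1]
grip_width: 0.0528
10.57 [0.5334 0.104  0.1224] R [[-0.999, -0.038, 0.002], [-0.038, 0.999, 0.0], [-0.002, 0.0, -1.0]] [ 0.1  0.9 -1.1] 0.0528
shift [-0.      0.      0.0344] turn [0.     0.0017 0.0004]
clock: 10.65
eef_pos: [0.5332, 0.104, 0.1219]
tool_rot: [-0.019, 1.0, -0.0, 0.0]
ft_force: [-0.7, -0.4, 3.6]
grip_width: 0.0527
10.65 [0.5332 0.104  0.1219] R [[-0.999, -0.038, 0.0], [-0.038, 0.999, -0.0], [-0.0, -0.0, -1.0]] [-0.7 -0.4  3.6] 0.0527
shift [-0.0003  0.      0.0339] turn [-0.0003  0.0003  0.0005]
clock: 10.73
eef_pos: [0.5364, 0.1055, 0.1199]
tool_rot: [-0.019, 1.0, 0.001, 0.005]
ft_force: [-24.3, 0.9, 103.6]
grip_width: 0.0533
10.73 [0.5364 0.1055 0.1199] R [[-0.999, -0.039, 0.009], [-0.039, 0.999, 0.003], [-0.009, 0.003, -1.0]] [-24.3   0.9 103.6] 0.0533
shift [ 0.0032 -0.0014  0.0318] turn [0.0025 0.0094 0.0012]
```

Contact: the jar's base meets the foam at TCP z ≈ 0.122, so I'm backing off and re-measuring the offset.

```bash
python3 -m crank '0.003 -0.0014 -0.006 0.002 0.009 0 1'; python3 -m crank '0 0 -0.004 0 0 0 1';python3 s.py .088; python3 - <<'E'
from h import *
im0=cv2.imread('pics/c1.png')
f=lambda x,y,z: ray('top',185+(x+.5)/4-.5,155+(y+.5)/4-.5,z)
print('well',f(226,210,.01), 'exp',car(0,0,.01))
im=viewer.camera('scene');o=readout.get_obs()
U,V,S=235,165,9
g=crop(im,U,V,85,65,S)
def ring(c,r,col):
    a=np.linspace(0,6.3,40);P=np.c_[c[0]+r*np.cos(a),c[1]+r*np.sin(a),0*a+c[2]]
    cv2.polylines(g,[np.round((pix('scene',P)-[U,V])*S+4).astype(np.int32)],False,col,1)
for x in(-.072,.072):ring(car(x,0,.105),.027,(0,0,255))
ring(car(0,0,.045),.03,(255,255,0));p=o['eef_pos'];ring(p-[0,0,.077],.027,(0,255,0));ring(p+[0,0,.018],.027,(0,255,0))
cv2.imwrite('pics/s5.png',g)
E
```

```text
clock: 10.82
eef_pos: [0.5336, 0.1045, 0.1265]
tool_rot: [-0.02, 1.0, 0.001, 0.001]
ft_force: [0.0, -0.3, -2.7]
grip_width: 0.0527
clock: 10.9
eef_pos: [0.5338, 0.1047, 0.1313]
tool_rot: [-0.02, 1.0, 0.001, 0.001]
ft_force: [-1.3, -0.3, -1.3]
grip_width: 0.0529
10.9 [0.5338 0.1047 0.1313] R [[-0.999, -0.04, 0.001], [-0.04, 0.999, 0.001], [-0.002, 0.001, -1.0]] [-1.3 -0.3 -1.3] 0.0529
shift [ 0.0004 -0.0007  0.0433] turn [0.0012 0.0015 0.0021]
well [0.53736293 0.10422608 0.01      ] exp [0.5335 0.104  0.01  ]
```

View pics/s5.png

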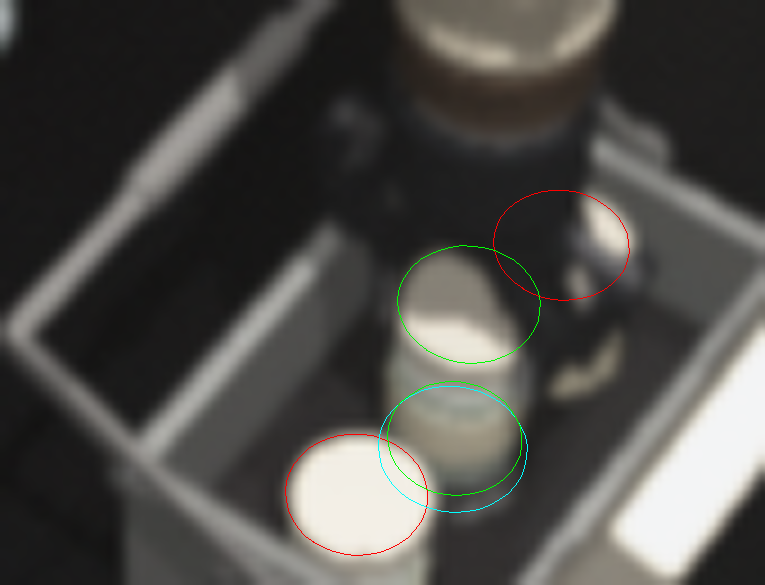

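The packed caps can be up to 3 mm off their well centres. The rim and the well floor put the carrier at about y = 0.103, so I'll shift and probe gently.

```bash
sed -i 's/C=np.array.*;Y/C=np.array([.5342,.1028,0]);Y/' h.py
python3 -m crank '-0.0002 -0.002 0.006 0.001 0.0015 0 1' ; python3 s.py .121; python3 -m crank '0 0 0.004 0 0 0 1'; python3 s.py .118;
```

```text
clock: 11.03
eef_pos: [0.5346, 0.103, 0.1249]
tool_rot: [-0.02, 1.0, 0.0, 0.0]
ft_force: [0.5, -0.5, -1.8]
grip_width: 0.0528
11.03 [0.5346 0.103  0.1249] R [[-0.999, -0.04, 0.001], [-0.04, 0.999, 0.0], [-0.001, 0.0, -1.0]] [ 0.5 -0.5 -1.8] 0.0528
shift [ 0.0004 -0.0002  0.0039] turn [0.0004 0.0005 0.0025]
clock: 11.12
eef_pos: [0.5341, 0.1026, 0.12]
tool_rot: [-0.02, 1.0, -0.0, -0.001]
ft_force: [-7.7, -0.1, 37.3]
grip_width: 0.0523
11.12 [0.5341 0.1026 0.12  ] R [[-0.999, -0.04, -0.001], [-0.04, 0.999, -0.0], [0.001, -0.0, -1.0]] [-7.7 -0.1 37.3] 0.0523
shift [-0.0002  0.0002  0.002 ] turn [-0.0002 -0.0013  0.0022]
```

```bash
python3 -m crank '0 0 0.004 0 0 0 1'; python3 s.py .118
```

```text
clock: 11.2
eef_pos: [0.5355, 0.1027, 0.1197]
tool_rot: [-0.02, 1.0, -0.0, 0.001]
ft_force: [-13.9, 1.1, 59.6]
grip_width: 0.0529
11.2 [0.5355 0.1027 0.1197] R [[-0.999, -0.039, 0.003], [-0.039, 0.999, -0.0], [-0.003, -0.0, -1.0]] [-13.9   1.1  59.6] 0.0529
shift [0.0013 0.0001 0.0017] turn [-0.0003  0.0028  0.0018]
```

```bash
python3 - <<'E'
from h import *
o=readout.get_obs();print(o['ft_force'].round(1),o['ft_torque'].round(3))
E
python3 -m crank '0 0 -0.003 0 0 0 1'; python3 - <<'E'
from h import *
o=readout.get_obs();print(o['ft_force'].round(1),o['ft_torque'].round(3));st()
E
```

```text
[-13.9   1.1  59.6] [-1.102  2.946 -0.197]
clock: 11.28
eef_pos: [0.535, 0.1026, 0.1226]
tool_rot: [-0.02, 1.0, -0.0, 0.001]
ft_force: [-0.1, 0.2, -1.9]
grip_width: 0.0526
[-0.1  0.2 -1.9] [0.019 0.008 0.021]
11.28 [0.535  0.1026 0.1226] R [[-0.999, -0.039, 0.002], [-0.039, 0.999, -0.0], [-0.002, -0.0, -1.0]] [-0.1  0.2 -1.9] 0.0526
```

```bash
python3 -m crank '-0.0017 0.0015 0 0 0.001 0 1' ; python3 -m crank '0 0 0.004 0 0 0 1'; python3 - <<'E'
from h import *
o=readout.get_obs();print(o['ft_force'].round(1),o['ft_torque'].round(3));st()
E
```

```text
clock: 11.37
eef_pos: [0.5364, 0.1039, 0.1223]
tool_rot: [-0.019, 1.0, -0.0, 0.0]
ft_force: [0.8, -0.2, -0.9]
grip_width: 0.0522
clock: 11.45
eef_pos: [0.5369, 0.1043, 0.1201]
tool_rot: [-0.019, 1.0, 0.0, 0.001]
ft_force: [-13.8, 1.5, 49.3]
grip_width: 0.0528
[-13.8   1.5  49.3] [-0.618  2.568 -0.222]
11.45 [0.5369 0.1043 0.1201] R [[-0.999, -0.039, 0.002], [-0.039, 0.999, 0.0], [-0.002, 0.0, -1.0]] [-13.8   1.5  49.3] 0.0528
```

```bash
python3 -m crank '0 0 -0.003 0 0 0 1' >/dev/null; python3 - <<'E'
from h import *
from scipy.optimize import minimize
g=cv2.imread('pics/c1.png').mean(2)
Y,X=np.mgrid[172:240,180:275]; I=g[172:240,180:275]
# mask out packed caps/jars (b jar side & a cap)
M=(np.hypot(X-222,Y-278)>38)&(np.hypot(X-234,Y-140)>40)
u=185+(X+.5)/4-.5;v=155+(Y+.5)/4-.5
c=viewer.calibration('top')
d=R.from_quat(c['rotation']).apply(np.c_[((u-c['cx'])/c['fx']).ravel(),((v-c['cy'])/c['fy']).ravel(),np.ones(u.size)])
at=lambda z:(c['eye']+d*((z-c['eye'][2])/d[:,2])[:,None])[:,:2].reshape(u.shape+(2,))
F,B=at(.045),at(.01)
def cost(p,full=False):
    inn=np.linalg.norm(F-p,axis=2)<.03; fl=inn&(np.linalg.norm(B-p,axis=2)<.03)
    lab=np.where(fl,2,np.where(inn,1,0)).astype(float)
    o=[cv2.GaussianBlur((lab==k).astype(np.float32),(0,0),2.2) for k in range(3)]
    A=np.stack([q[M] for q in o],1); s,_,_,_=np.linalg.lstsq(A,I[M],rcond=None)
    r=((A@s-I[M])**2).mean(); return (r,s) if full else r
best=min(((cost(np.array([x,y])),x,y) for x in np.arange(.527,.545,.0005) for y in np.arange(.096,.112,.0005)))
print('well',best,cost(np.array(best[1:]),True)[1])
im=viewer.camera('scene').mean(2);o=readout.get_obs();p=o['eef_pos'];st()
e=viewer.calibration('scene')['eye'];l=np.cross([0,0,1],e-p);l/=np.linalg.norm(l)
for dz in(-.03,-.04,-.05,-.06):
    a,b=pix('scene',np.array([p+[0,0,dz]-l*.027,p+[0,0,dz]+l*.027]));n=b-a
    ts=np.linspace(-.35,1.35,35); Q=a+ts[:,None]*n
    s=cv2.remap(im.astype(np.float32),Q[:,0].astype(np.float32)[None],Q[:,1].astype(np.float32)[None],1)[0]
    print(dz,a.round(1),b.round(1),s.astype(int).tolist())
print('l',l)
E
```

```text
well (np.float64(175.36942595281238), np.float64(0.5329999999999994), np.float64(0.10350000000000001)) [ 88.71127851  13.5880803  179.15619549]
11.58 [0.5367 0.1043 0.1226] R [[-0.999, -0.039, 0.001], [-0.039, 0.999, 0.0], [-0.001, -0.0, -1.0]] [ 0.1 -0.8 -1.5] 0.0527
-0.03 [277.5 207. ] [292.7 208.6] [34, 33, 32, 31, 33, 39, 62, 91, 113, 124, 129, 132, 134, 140, 148, 155, 161, 164, 164, 160, 157, 155, 151, 138, 115, 91, 80, 63, 47, 36, 35, 40, 44, 46, 45]
-0.04 [277.4 208.5] [292.5 210.1] [40, 36, 34, 32, 32, 37, 60, 89, 117, 127, 136, 140, 141, 141, 143, 144, 145, 146, 148, 150, 153, 155, 155, 150, 134, 106, 90, 70, 49, 35, 34, 35, 37, 40, 43]
-0.05 [277.3 210.1] [292.3 211.7] [45, 43, 41, 39, 35, 41, 64, 94, 125, 129, 132, 134, 137, 141, 145, 149, 154, 158, 161, 163, 162, 157, 155, 149, 134, 113, 91, 68, 46, 35, 33, 34, 35, 39, 42]
-0.06 [277.2 211.6] [292.1 213.2] [46, 49, 52, 52, 52, 56, 69, 88, 106, 120, 132, 142, 145, 148, 152, 155, 154, 149, 147, 149, 158, 162, 161, 152, 136, 114, 86, 56, 38, 34, 34, 36, 40, 43, 46]
l [-0.513848    0.85788125  0.        ]
```

Image fits put the well at (0.533, 0.1035) and the jar about 2.6 mm further +x than the TCP, so the TCP should be at x ≈ 0.5305. I'll probe there.

```bash
python3 -m crank '0.006 0.0005 -0.002 0 0.001 0 1' ; python3 -m crank '0 0 0.005 0 0 0 1'; python3 -m crank '0 0 0.003 0 0 0 1';python3 - <<'E'
from h import *
o=readout.get_obs();print(o['ft_force'].round(1),o['ft_torque'].round(3));st()
E
```

```text
clock: 11.67
eef_pos: [0.5307, 0.1045, 0.1227]
tool_rot: [-0.019, 1.0, -0.0, -0.001]
ft_force: [0.3, -0.0, -1.7]
grip_width: 0.0529
clock: 11.75
eef_pos: [0.5317, 0.1047, 0.119]
tool_rot: [-0.019, 1.0, -0.0, 0.001]
ft_force: [-4.3, 1.0, 33.6]
grip_width: 0.0531
clock: 11.83
eef_pos: [0.5336, 0.1045, 0.1184]
tool_rot: [-0.019, 1.0, -0.001, 0.003]
ft_force: [-4.2, -2.0, 29.0]
grip_width: 0.0527
[-4.2 -2.  29. ] [-1.139  1.4   -0.149]
11.83 [0.5336 0.1045 0.1184] R [[-0.999, -0.038, 0.007], [-0.038, 0.999, -0.001], [-0.007, -0.001, -1.0]] [-4.2 -2.  29. ] 0.0527
```

Comparing the contact moments of the three probes puts the x centre at about 0.5345, with contact always on the −y side. The jar therefore has to go +y.

```bash
python3 -m crank '0 0 -0.004 0 0.006 0 1' ; python3 s.py .118;  python3 -m crank '-0.001 0.003 0 0 0 0 1'; python3 s.py .118
```

```text
clock: 11.92
eef_pos: [0.5329, 0.1043, 0.1218]
tool_rot: [-0.019, 1.0, -0.001, -0.0]
ft_force: [-0.7, -0.0, -1.8]
grip_width: 0.0525
11.92 [0.5329 0.1043 0.1218] R [[-0.999, -0.038, -0.0], [-0.038, 0.999, -0.002], [0.0, -0.002, -1.0]] [-0.7 -0.  -1.8] 0.0525
shift [-0.0013 -0.0015  0.0038] turn [-0.0019 -0.0004  0.0004]
clock: 12.0
eef_pos: [0.5338, 0.107, 0.1216]
tool_rot: [-0.019, 1.0, -0.001, -0.0]
ft_force: [-0.0, -0.5, -1.6]
grip_width: 0.0528
12.0 [0.5338 0.107  0.1216] R [[-0.999, -0.037, -0.0], [-0.037, 0.999, -0.002], [0.0, -0.002, -1.0]] [-0.  -0.5 -1.6] 0.0528
shift [-0.0002 -0.0042  0.0036] turn [-0.0022 -0.0004 -0.0003]
```

```bash
python3 -m crank '0 0 0.005 0 0 0 1'; python3 -m crank '0 0 0.004 0 0 0 1';python3 - <<'E'
from h import *
o=readout.get_obs();print(o['ft_force'].round(1),o['ft_torque'].round(3));st()
E
```

```text
clock: 12.08
eef_pos: [0.5341, 0.1075, 0.1161]
tool_rot: [-0.019, 1.0, -0.001, 0.0]
ft_force: [1.4, 1.0, -0.4]
grip_width: 0.0528
clock: 12.17
eef_pos: [0.5339, 0.1078, 0.1105]
tool_rot: [-0.019, 1.0, -0.001, -0.0]
ft_force: [1.0, 1.2, -0.3]
grip_width: 0.0531
[ 1.   1.2 -0.3] [ 0.189 -0.339  0.017]
12.17 [0.5339 0.1078 0.1105] R [[-0.999, -0.038, -0.001], [-0.038, 0.999, -0.001], [0.001, -0.001, -1.0]] [ 1.   1.2 -0.3] 0.0531
```

The jar is entering the well, so I'll keep lowering gently.

```bash
python3 -m crank '0 0 0.007 0 0 0 1;0 0 0.007 0 0 0 1'; python3 -m crank '0 0 0.004 0 0 0 1'; python3 -m crank '0 0 0.002 0 0 0 1'; python3 -c "
from h import *;st()"
```

```text
clock: 12.33
eef_pos: [0.5337, 0.108, 0.0938]
tool_rot: [-0.019, 1.0, -0.001, -0.001]
ft_force: [2.2, -0.5, -0.7]
grip_width: 0.0527
clock: 12.42
eef_pos: [0.5336, 0.108, 0.088]
tool_rot: [-0.019, 1.0, -0.001, -0.001]
ft_force: [3.0, 1.4, 0.9]
grip_width: 0.0526
clock: 12.5
eef_pos: [0.5341, 0.108, 0.087]
tool_rot: [-0.019, 1.0, -0.001, -0.001]
ft_force: [-7.9, -2.5, 35.8]
grip_width: 0.0526
12.5 [0.5341 0.108  0.087 ] R [[-0.999, -0.038, -0.001], [-0.038, 0.999, -0.002], [0.001, -0.002, -1.0]] [-7.9 -2.5 35.8] 0.0526
```

```bash
python3 -m crank '0 0 -0.001 0 0 0 1;0 0 0 0 0 0 0.2;0 0 0 0 0 0 -0.3;0 0 0 0 0 0 -0.6;0 0 0 0 0 0 -0.6;0 0 0 0 0 0 -0.6'; python3 -m crank '0 0 -0.01 0 0 0 -0.6;0 0 -0.02 0 0 0 -0.6;0 0 -0.035 0 0 0 -0.6;0 0 -0.035 0 0 0 -0.6;0 0 -0.035 0 0 0 -0.6;0 0 -0.035 0 0 0 1;0 0 -0.035 0 0 0 1;0 0 -0.035 0 0 0 1;0 0 -0.03 0 0 0 1;0 0 0 0 0 0 1'; python3 -c "
from h import *;st();to(car(0,.2,.36))"
```

```text
clock: 13.0
eef_pos: [0.5309, 0.107, 0.085]
tool_rot: [-0.019, 1.0, -0.002, -0.004]
ft_force: [0.7, -0.1, -0.5]
grip_width: 0.0685
clock: 13.83
eef_pos: [0.5284, 0.1069, 0.369]
tool_rot: [-0.019, 1.0, -0.003, -0.01]
ft_force: [0.2, 0.2, 0.5]
grip_width: 0.0074
13.83 [0.5284 0.1069 0.369 ] R [[-0.999, -0.038, -0.019], [-0.038, 0.999, -0.006], [0.02, -0.005, -1.0]] [0.2 0.2 0.5] 0.0074
shift [-0.0059  0.1957  0.0079] turn [-0.0052 -0.0196  0.0002]
```

The jar is released in the well. Next is the lid: I go over it with closed fingers, down on its +y side, and push it over along its arc.

```bash
sed -i 's/C=np.array.*;Y/C=np.array([.5335,.105,0]);Y/' h.py
python3 -m crank '-0.002 0.02 0 -0.005 -0.02 0 1;-0.001 0.035 0 0 0 0 1;-0.001 0.035 0 0 0 0 1;0 0.035 0 0 0 0 1;0 0.035 0 0 0 0 1;0 0.028 0 0 0 0 1;0 0.01 0 0 0 0 1;0 0 0 0 0 0 1'; python3 s.py .25; python3 -c "
from h import *;to(car(0,.205,.245))
t=viewer.camera('top');cv2.imwrite('pics/t2.png',crop(t,165,120,140,130,4))"
```

```text
clock: 14.5
eef_pos: [0.5251, 0.3105, 0.3763]
tool_rot: [-0.015, 1.0, 0.001, 0.006]
ft_force: [0.3, 0.5, -0.1]
grip_width: -0.0
14.5 [0.5251 0.3105 0.3763] R [[-0.999, -0.031, 0.012], [-0.031, 1.0, 0.002], [-0.012, 0.002, -1.0]] [ 0.3  0.5 -0.1] -0.0
shift [-0.0005 -0.2059  0.126 ] turn [ 0.0016  0.0121 -0.0066]
shift [ 0.0009 -0.0009  0.1313] turn [ 0.0016  0.0121 -0.0066]
```

View pics/t2.png

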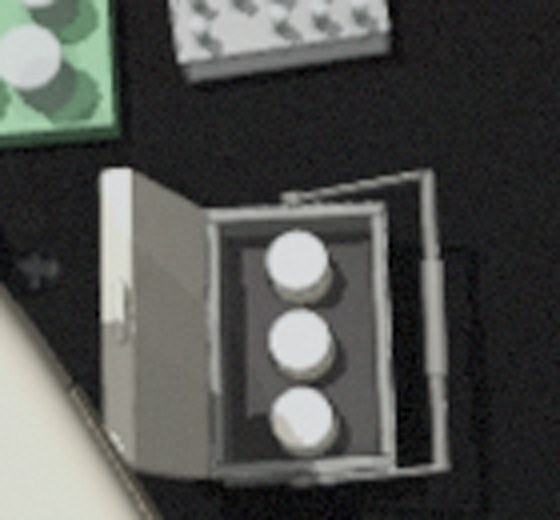

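All three jars stand in their wells: caps at (298,260), (302,342) and (306,418). The lid is still open and the gripper is beyond it on the left.

```bash
python3 -m crank '0 0.002 0.025 0.001 0.012 -0.006 1;0 0 0.035 0 0 0 1;0 0 0.035 0 0 0 1;0 0 0.03 0 0 0 1;0 0 0 0 0 0 1'; python3 -c "
from h import *;st();to(car(0,.153,.241))"
```

```text
clock: 14.97
eef_pos: [0.527, 0.3047, 0.2511]
tool_rot: [-0.015, 1.0, 0.0, 0.003]
ft_force: [-0.7, -1.4, -1.6]
grip_width: 0.0001
14.97 [0.527  0.3047 0.2511] R [[-1.0, -0.03, 0.007], [-0.03, 1.0, 0.001], [-0.007, 0.001, -1.0]] [-0.7 -1.4 -1.6] 0.0001
shift [ 0.0008 -0.0468  0.0101] turn [ 0.0006  0.0066 -0.0073]
```

```bash
python3 -m crank '0 -0.016 0.004 0 0.006 0 1;0 -0.016 0.003 0 0 0 1;0 -0.015 0 0 0 0 1;0 -0.015 -0.003 0 0 0 1;0 -0.015 -0.003 0 0 0 1;0 -0.017 -0.002 0 0 0 1;0 -0.017 -0.001 0 0 0 1;0 -0.019 0.003 0 0 0 1;0 -0.019 0.004 0 0 0 1'; python3 -c "
from h import *;st();to(car(0,.016,.230))"
```

```text
clock: 15.72
eef_pos: [0.535, 0.1431, 0.2639]
tool_rot: [-0.011, 1.0, 0.004, 0.008]
ft_force: [0.6, 0.4, -0.7]
grip_width: -0.0
15.72 [0.535  0.1431 0.2639] R [[-1.0, -0.023, 0.017], [-0.022, 1.0, 0.008], [-0.017, 0.007, -1.0]] [ 0.6  0.4 -0.7] -0.0
shift [ 0.0032 -0.0223  0.0337] turn [ 0.0072  0.0168 -0.0152]
```

```bash
python3 -m crank '0.001 -0.011 0.017 0.003 0.008 -0.007 1;0.001 -0.011 0.017 0.003 0.008 -0.007 1;0 -0.014 0.012 0 0 0 1;0 -0.014 0.012 0 0 0 1'; python3 -c "
from h import *;st();to(car(0,-.029,.183))
t=viewer.camera('scene');cv2.imwrite('pics/t3.png',crop(t,215,130,130,110,4))"
```

```text
clock: 16.05
eef_pos: [0.5402, 0.0852, 0.2185]
tool_rot: [-0.014, 1.0, 0.002, 0.011]
ft_force: [0.8, 0.9, 0.4]
grip_width: -0.0001
16.05 [0.5402 0.0852 0.2185] R [[-0.999, -0.028, 0.021], [-0.028, 1.0, 0.004], [-0.021, 0.004, -1.0]] [0.8 0.9 0.4] -0.0001
shift [ 0.0066 -0.0092  0.0353] turn [ 0.0035  0.0212 -0.0094]
```

View pics/t3.png

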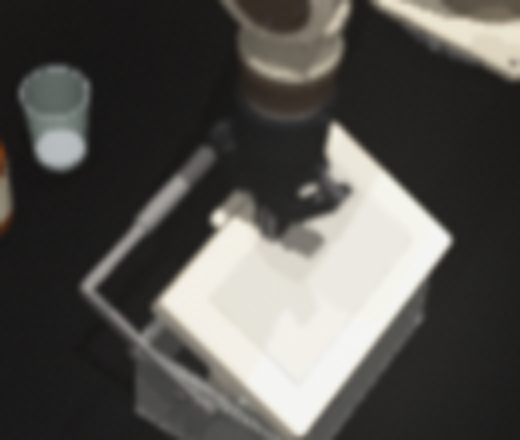

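The lid is being carried down; the fingertip is on its face near (290,235). I continue along the arc.

```bash
python3 -m crank '0.002 -0.007 0.016 0.001 0.01 -0.005 1;0.002 -0.006 0.016 0.001 0.01 -0.005 1;0 -0.004 0.007 0 0 0 1'; python3 s.py .160; python3 -m crank '0 -0.003 0.007 0 0 0 1'; python3 -m crank '0 -0.002 0.005 0 0 0 1';python3 s.py .160
```

```text
clock: 16.35
eef_pos: [0.5388, 0.0612, 0.1829]
tool_rot: [-0.015, 1.0, -0.0, 0.003]
ft_force: [-0.3, -0.5, 1.0]
grip_width: -0.0002
16.35 [0.5388 0.0612 0.1829] R [[-1.0, -0.03, 0.007], [-0.03, 1.0, -0.0], [-0.007, -0.0, -1.0]] [-0.3 -0.5  1. ] -0.0002
shift [0.0041 0.0439 0.0229] turn [-0.0004  0.0066 -0.0077]
clock: 16.43
eef_pos: [0.5394, 0.0574, 0.1764]
tool_rot: [-0.014, 1.0, -0.0, 0.004]
ft_force: [0.2, 0.3, -0.2]
grip_width: -0.0001
clock: 16.52
eef_pos: [0.5395, 0.0549, 0.1713]
tool_rot: [-0.014, 1.0, -0.0, 0.004]
ft_force: [-0.6, 0.8, 0.3]
grip_width: 0.0002
16.52 [0.5395 0.0549 0.1713] R [[-1.0, -0.028, 0.008], [-0.028, 1.0, -0.0], [-0.008, -0.0, -1.0]] [-0.6  0.8  0.3] 0.0002
shift [0.0047 0.0503 0.0112] turn [-0.0003  0.0079 -0.0096]
```

```bash
python3 -m crank '0 0 0.005 0 0 0 1'; python3 -m crank '0 0 0.004 0 0 0 1'; python3 -m crank '0 0 0.003 0 0 0 1'
```

```text
clock: 16.6
eef_pos: [0.5399, 0.0544, 0.1664]
tool_rot: [-0.014, 1.0, -0.0, 0.004]
ft_force: [0.5, -0.6, 1.2]
grip_width: 0.0
clock: 16.68
eef_pos: [0.5401, 0.0545, 0.1622]
tool_rot: [-0.014, 1.0, -0.0, 0.005]
ft_force: [0.1, 0.5, 0.7]
grip_width: -0.0002
clock: 16.77
eef_pos: [0.5403, 0.0545, 0.1601]
tool_rot: [-0.014, 1.0, -0.0, 0.005]
ft_force: [-8.4, -1.6, 27.4]
grip_width: -0.0
```

The lid bottomed out at TCP z = 0.160 (lid top 143 mm) with 27 N. One more press, then up and over to the handle.

```bash
python3 -m crank '0 0 0.003 0 0.004 0 1'; python3 -m crank '0 0 -0.02 0 0 0 1;0 0 -0.035 0 0 0 1;0 0 -0.035 0 0 0 0;0 0 -0.035 0 0 0 0;0 -0.02 0 0 0 0 0;0 -0.03 0 0 0 0 0;0 -0.02 0 0 0 0 0;0 0 0 0 0 0 0;0 0 0 0 0 0 0'; python3 - <<'E'
from h import *
st();to(car(0,-.121,.25))
f=lambda x,y,z: ray('top',185+(x+.5)/4-.5,155+(y+.5)/4-.5,z)
print('bar',(f(353,120,.175)+f(356,233,.175))/2,car(0,-.121,.175))
im=viewer.camera('scene')
cv2.imwrite('pics/t4.png',crop(im,205,110,140,130,4))
E
```

```text
clock: 16.85
eef_pos: [0.5404, 0.0546, 0.1601]
tool_rot: [-0.014, 1.0, -0.001, 0.004]
ft_force: [-10.1, -1.4, 27.8]
grip_width: 0.0002
clock: 17.6
eef_pos: [0.5428, -0.012, 0.295]
tool_rot: [-0.019, 1.0, -0.0, 0.008]
ft_force: [0.5, -0.4, 0.1]
grip_width: 0.0426
17.6 [ 0.5428 -0.012   0.295 ] R [[-0.999, -0.039, 0.016], [-0.039, 0.999, -0.001], [-0.016, -0.001, -1.0]] [ 0.5 -0.4  0.1] 0.0426
shift [ 0.0056 -0.0037  0.0449] turn [-0.0011  0.0157  0.0011]
bar [ 0.54004096 -0.01666893  0.175     ] [ 0.53804853 -0.01591448  0.175     ]
```

View pics/t4.png

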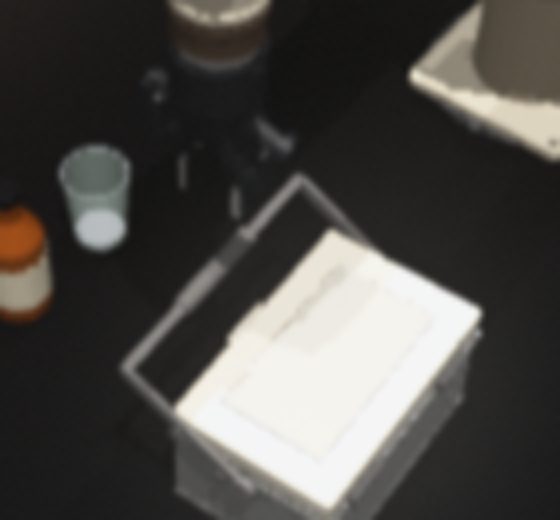

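The lid is shut flat and the handle is still down, with its bar from about (185,302) to (247,235).

```bash
python3 - <<'E'
from h import *
print([ray('scene',205+(x+.5)/4-.5,110+(y+.5)/4-.5,.175).round(4) for x,y in[(185,302),(247,235),(216,268)]])
E
python3 -m crank '0.003 -0.002 0.02 0 0.015 0 0;0.001 -0.002 0.025 0 0 0 0;0 0 0 0 0 0 0'; python3 -c "
from h import *;st();to([.539,-.016,.176])"
```

```text
[array([ 0.5805, -0.0139,  0.175 ]), array([ 0.4895, -0.0169,  0.175 ]), array([ 0.5353, -0.0157,  0.175 ])]
clock: 17.9
eef_pos: [0.5399, -0.0131, 0.2495]
tool_rot: [-0.021, 1.0, -0.0, 0.001]
ft_force: [-1.2, 0.3, -1.1]
grip_width: 0.0426
17.9 [ 0.5399 -0.0131  0.2495] R [[-0.999, -0.043, 0.003], [-0.043, 0.999, -0.0], [-0.003, -0.0, -1.0]] [-1.2  0.3 -1.1] 0.0426
shift [ 0.0012 -0.0029  0.0735] turn [-0.0004  0.0029  0.005 ]
```

```bash
python3 -m crank '0.001 -0.003 0.02 0 0.003 0.004 0;0 0 0.022 0 0 0 0;0 0 0.022 0 0 0 0;0 0 0.006 0 0 0 0;0 0 0 0 0 0 0.2;0 0 0 0 0 0 0.35;0 0 0 0 0 0 0.35'; python3 -c "
from h import *;st();to(car(0,-.121,.174))"
```

```text
clock: 18.48
eef_pos: [0.5404, -0.0104, 0.1817]
tool_rot: [-0.023, 1.0, -0.0, 0.001]
ft_force: [-0.0, -1.0, -0.1]
grip_width: 0.0277
18.48 [ 0.5404 -0.0104  0.1817] R [[-0.999, -0.047, 0.001], [-0.047, 0.999, -0.001], [-0.001, -0.001, -1.0]] [-0.  -1.  -0.1] 0.0277
shift [ 0.0026 -0.0054  0.0077] turn [-0.0009  0.0014  0.0091]
```

```bash
python3 -m crank '0.002 -0.004 0.005 0 0.001 0.008 0.35;0 0.01 -0.0135 0 0 0 0.35;0 0.011 -0.0135 0 0 0 0.35;0 0.01 -0.009 0 0 0 0.35;0 0.01 -0.009 0 0 0 0.35'; python3 -c "
from h import *;st();to(car(0,-.079,.2205))"
```

```text
clock: 18.9
eef_pos: [0.5381, 0.0238, 0.226]
tool_rot: [-0.016, 1.0, -0.003, 0.002]
ft_force: [-0.4, -0.3, -0.1]
grip_width: 0.0278
18.9 [0.5381 0.0238 0.226 ] R [[-0.999, -0.032, 0.005], [-0.032, 0.999, -0.006], [-0.004, -0.006, -1.0]] [-0.4 -0.3 -0.1] 0.0278
shift [0.0015 0.0023 0.0054] turn [-0.0057  0.0045 -0.0057]
```

```bash
python3 -m crank '0 0.013 -0.003 -0.005 0.004 -0.005 0.35;0.001 0.013 -0.005 0 0 0 0.35;0 0.013 -0.004 0 0 0 0.35;0 0.013 -0.004 0 0 0 0.35'; python3 -c "
from h import *;st();to(car(0,-0.028,.242))"; python3 -m crank '0 0.012 -0.001 0 0 0 0.35;0 0.012 0 0 0 0 0.35;0 0 0 0 0 0 0.35'; python3 -c "
from h import *;st();to(car(0,0,.243))"
```

```text
clock: 19.23
eef_pos: [0.5369, 0.0801, 0.2467]
tool_rot: [-0.018, 1.0, 0.001, 0.004]
ft_force: [-0.9, -0.9, -0.6]
grip_width: 0.0277
19.23 [0.5369 0.0801 0.2467] R [[-0.999, -0.037, 0.008], [-0.037, 0.999, 0.002], [-0.008, 0.002, -1.0]] [-0.9 -0.9 -0.6] 0.0277
shift [ 0.0025 -0.003   0.0047] turn [ 0.0017  0.0078 -0.001 ]
clock: 19.48
eef_pos: [0.5363, 0.1104, 0.2491]
tool_rot: [-0.021, 1.0, 0.003, 0.005]
ft_force: [0.2, 0.2, -0.3]
grip_width: 0.0278
19.48 [0.5363 0.1104 0.2491] R [[-0.999, -0.041, 0.01], [-0.041, 0.999, 0.006], [-0.01, 0.005, -1.0]] [ 0.2  0.2 -0.3] 0.0278
shift [ 0.003  -0.0053  0.0061] turn [0.0052 0.0104 0.0035]
```

```bash
python3 -m crank '0.0025 -0.003 0.006 0.005 0.01 0.003 0.35;0 0 0 0 0 0 0.35'; python3 s.py .245; python3 -m crank '0 0 0 0 0 0 0.6;0 0 0 0 0 0 1;0 0 0 0 0 0 1;0 0 0 0 0 0 1;0 0 0 0 0 0 1'; python3 s.py .245
```

```text
clock: 19.65
eef_pos: [0.5334, 0.1085, 0.2421]
tool_rot: [-0.02, 1.0, -0.0, -0.001]
ft_force: [0.1, -0.1, 0.8]
grip_width: 0.0279
19.65 [0.5334 0.1085 0.2421] R [[-0.999, -0.041, -0.001], [-0.041, 0.999, -0.0], [0.001, -0.0, -1.0]] [ 0.1 -0.1  0.8] 0.0279
shift [ 0.0001 -0.0035 -0.0029] turn [-0.0003 -0.0012  0.003 ]
clock: 20.07
eef_pos: [0.5332, 0.1073, 0.2417]
tool_rot: [-0.019, 1.0, 0.001, -0.001]
ft_force: [1.6, 1.2, 0.9]
grip_width: 0.0159
20.07 [0.5332 0.1073 0.2417] R [[-0.999, -0.038, -0.002], [-0.038, 0.999, 0.002], [0.002, 0.002, -1.0]] [1.6 1.2 0.9] 0.0159
shift [-0.0002 -0.0023 -0.0033] turn [ 0.0016 -0.0024  0.0006]
```

The bar is gripped (0.016 read; the width reads about 1 mm low). Now a slow lift.

```bash
python3 -m crank '0 0 -0.004 0 0 0 1;0 0 -0.006 0 0 0 1;0 0 -0.008 0 0 0 1;0 0 -0.008 0 0 0 1;0 0 0 0 0 0 1'; python3 s.py .345
```

```text
clock: 20.48
eef_pos: [0.5295, 0.1048, 0.2628]
tool_rot: [-0.018, 1.0, -0.002, -0.009]
ft_force: [1.0, 0.9, -7.2]
grip_width: 0.0163
20.48 [0.5295 0.1048 0.2628] R [[-0.999, -0.036, -0.019], [-0.036, 0.999, -0.004], [0.019, -0.003, -1.0]] [ 1.   0.9 -7.2] 0.0163
shift [-0.0025 -0.0002 -0.0823] turn [-0.0029 -0.0188 -0.0018]
```

```bash
python3 -m crank '-0.001 0 -0.008 -0.001 -0.006 0 1;-0.001 0 -0.01 -0.001 -0.006 0 1;0 0 -0.01 0 -0.006 0 1;0 0 -0.01 0 -0.002 0 1;0 0 -0.01 0 -0.002 0 1;0 0 -0.01 0 -0.002 0 1;0 0 -0.006 0 0 0 1;0 0 0 0 0 0 1'; python3 -c "
from h import *;st();to(car(0,0,.342));o=readout.get_obs();print(o['ft_torque'])"
```

```text
clock: 21.15
eef_pos: [0.5319, 0.105, 0.3348]
tool_rot: [-0.018, 1.0, -0.0, 0.005]
ft_force: [0.4, 0.5, -7.4]
grip_width: 0.0165
21.15 [0.5319 0.105  0.3348] R [[-0.999, -0.036, 0.009], [-0.036, 0.999, -0.0], [-0.009, -0.001, -1.0]] [ 0.4  0.5 -7.4] 0.0165
shift [-0.0017 -0.0001 -0.0071] turn [-0.0007  0.0093 -0.0017]
[ 0.00772353  0.00544601 -0.07204947]
```

```bash
python3 -m crank '0 0 -0.006 0 0.008 0 1;0 0 0 0 0 0 1;0 0 0 0 0 0 1'; python3 -c "
from h import *;st();to(car(0,0,.342))"
```

```text
clock: 21.4
eef_pos: [0.5319, 0.1051, 0.3421]
tool_rot: [-0.018, 1.0, -0.0, 0.001]
ft_force: [0.3, -0.4, -8.3]
grip_width: 0.0162
21.4 [0.5319 0.1051 0.3421] R [[-0.999, -0.036, 0.003], [-0.036, 0.999, -0.0], [-0.003, -0.0, -1.0]] [ 0.3 -0.4 -8.3] 0.0162
shift [-0.0016 -0.0002  0.0001] turn [-0.0004  0.003  -0.0016]
```

```bash
python3 -m crank '0 0 0 0 0.002 0 1;0 0 0 0 0 0 1;0 0 0 0 0 0 1;0 0 0 0 0 0 1' ; python3 - <<'E'
from h import *
st();o=readout.get_obs();h=o['eef_pos'][2]-.2417;print('lift',h,o['joint_vel'].round(3))
V=[]
for n,U,W in(('scene',215,90),('top',170,120)):
    g=crop(viewer.camera(n),U,W,130,170,3)
    for z,col in((.143,(0,0,255)),(0,(0,255,0))):
        w=.122 if z else .12
        P=np.array([car(x,y,z+h) for x,y in((-w,-.08),(w,-.08),(w,.08),(-w,.08))])-[.001,0,0]
        cv2.polylines(g,[np.round((pix(n,P)-[U,W])*3+1).astype(np.int32)],True,col,1)
    V.append(g)
cv2.imwrite('pics/end.png',np.hstack(V))
E
```

```text
clock: 21.73
eef_pos: [0.5313, 0.105, 0.3402]
tool_rot: [-0.018, 1.0, -0.0, -0.001]
ft_force: [0.6, 0.0, -7.8]
grip_width: 0.0164
21.73 [0.5313 0.105  0.3402] R [[-0.999, -0.036, -0.002], [-0.036, 0.999, -0.001], [0.002, -0.001, -1.0]] [ 0.6  0.  -7.8] 0.0164
lift 0.0984995274875797 [ 0.     0.004 -0.012 -0.004  0.001  0.001]
```

View pics/end.png

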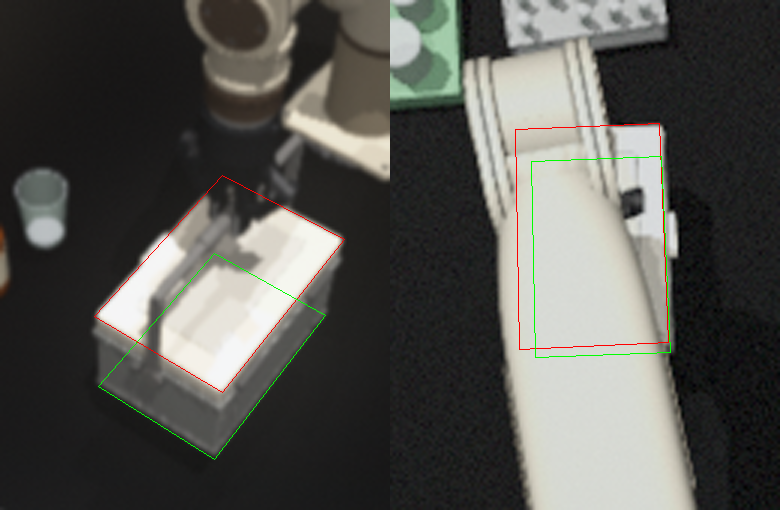

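The level model 98 mm up fits the carrier: lid corners at (222,177), (344,239), (223,391) and (96,317), underside corner at (214,458). The lid is shut and the handle upright in the gripper, so I'm handing in.

```bash
python3 -c "
from workcell import order;print(order.job_done())
from h import *;st()"
```

```text
the job is handed in; nothing more can be done
None
the job is handed in; nothing more can be done
```

The job is done and handed in at about 22 s. The sample jar stands in the carrier's middle well, the lid is shut, and the arm holds the carrier by its upright handle about 98 mm above the bench.

- **Last checks:** The tool was within about 0.1° of vertical and carrying about 7.8 N. Joint speeds were near zero, and a level-carrier overlay matched the last picture. The lid stopped at its shut height (143 mm) under about 28 N. I steered clear of the other items and saw none moved, but I did not check each one at the end.
- **Jar insertion:** My first position for the well was a few millimetres off. The jar pressed on the foam edge during the first tries, peaking at a measured 104 N at the wrist against the 120 N limit. I found the offset from the contact forces, and the jar then slid in freely.
- **Wrist joint:** The last joint reached its range limit (3.142) on the way to the carrier. I turned the wrist half a turn back with the jar held high and carried on from there.

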